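# Unlock the lid stay and shut the tool chest

### The job

Shut the wooden tool chest on the bench: its lid is propped open by a folding stay on one end of the chest, so first lift the stay's knee by its thumb tab past centre to unlock it while the lid is still up, then lower the lid gently, without slamming it, until it is fully shut. Do not knock over or shove the stack of bowls, the roller or the jar that stand around the chest.

Things in the scene. Friction and masses are not known exactly. Their poses are not given: they have to be found in the camera images.
- chest: Open-topped wooden chest fixed to the bench, 220 mm deep (its x) by 200 mm wide (its y), rim 125 mm above the bench, walls 10 mm. Origin: centre of its underside; z up. Its +x side carries the lid's hinge, its -x side is the front, and the folding stay is on the outside of its -y end.
- lid_hinge (a point): Middle of the lid's hinge line on the chest, at (110, 0, 125) mm in the chest's frame; same axes as the chest, the hinge runs along its y.
- chest_lid (a joint): Lid angle, rad: 0 = open as found (lid raised 1.40 rad, about 80 degrees, from shut), grows as it closes, 1.40 = fully shut on the rim, where it stops. The hinge is stiff (about 0.65 N m friction): once the stay is unlocked the lid stays where it is left and must be pushed all the way down, some 4 N near its free edge.
- lid_edge (a point): Middle of the lid's free edge, 226 mm from the hinge line, at mid-thickness. Wooden lid 226 x 200 x 12 mm, about 0.45 kg, no handle; shut, its top is 137 mm above the bench. Open, it stands up at the chest's +x side and its outer face looks to the chest's +x; push on the outer face to close it.
- stay_knee (a joint): Fold of the stay's knee, rad: 0 = locked on its stop, 0.14 past straight as found; 0.14 = dead straight (centre); above 0.14 it is past centre and unlocked, and grows as the stay folds (about 3.07 with the lid shut). Moved to 0.3 or more and let go, it stays there; a stay let go below 0.14 is still locked.
- knee_tab (a point): Middle of the steel thumb tab on the knee: pinch it across its 12 mm thickness (along the chest's y). Its free part is 30 mm long, 16 mm broad, and points up and to the chest's front, 40 degrees above level; locked, it is at (9, -113, 196) mm in the chest's frame. It swings about stay_pivot (radius 99 mm), up and to the chest's front (-x): 8 mm to centre, 20 to 30 mm unlocks it.
- stay_pivot (a point): Pivot of the stay's lower link on the chest's -y end, at (-30, -108, 105) mm in the chest's frame, axis along the chest's y. Two flat steel links, 14 mm broad, run from here to the knee (95 mm) and on up to a pin on the lid's end (113 mm).
- bowls_centre (a point): Stack of three nested white ceramic bowls, 132 mm across, 70 mm high, near the chest's front; point half-way up its axis. Bystander.
- roller_centre (a point): Wooden stamp roller lying on the bench near the chest's front, 160 mm long with its handles, 43 mm thick; its centre. Bystander.
- jar_centre (a point): Closed glass jar, 72 mm across, 100 mm high, left of the chest; its centre. Bystander.

How it is judged:
By the outcome, as a careful person would: the job done as asked, in the order asked, and still so for the second after the job is handed in, with the robot touching nothing.
It also fails if it takes over 51 s, if anything falls off the work surface, if the arm or the gripper's body presses on something with over 40 N, if the wrist force passes 120 N, or if a joint passes its speed limit or range.

### The arm

A 6-joint arm with a two-finger parallel gripper is mounted at the origin on the work surface. World frame = base frame: x ahead of the robot, y to its left, z up, the work surface at z = 0. Lengths are in mm, angles in rad, forces in N, time in s.
With the tool pointing down it reaches from about 425 to 925 mm from the base axis. Payload 12.5 kg.
Tool frame: the origin (TCP) lies at the centre of the arm's flange, where the gripper is bolted on; the fingertips stand 173 mm ahead of it and the grasp point (between the pads) lies 155 mm ahead of it; z points along the fingers, y is the direction in which the jaws open and shut (so a half turn about z gives the same grasp; the last joint's range is limited). The gripper opens to 85 mm and grips with 20 to 120 N. Pads are 22 mm wide; open, the fingers measure 114 mm over their backs; the gripper's body (76 mm by 85 mm) begins 54 mm behind the grasp point. The pads swing forward as they close: fully open they stand 13 mm farther back than shut.
Start: joints at [1.191, 0.491, 1.559, -0, 1.092, -0.106], TCP at [168.971, 601.726, 404.727] pointing down, gripper open.
Joint ranges: [-3.1, 3.1], [-0.84, 2.19], [0.05, 2.79], [-1.13, 4.28], [0.06, 2.93], [-2.69, 2.69]. Speed limits (rad/s): [2.22, 2.22, 2.79, 3.14, 3.14, 3.14].

### API

Orientations are given as a unit quaternion [w, x, y, z].
In Python, from workcell import observe, capture, calibration, job_done gives the robot as it stands.
- The arm moves only by the tool play_rows, never from a script. Its argument "moves" is a list of rows, each a list of 3 entries, a list of its own where there are three numbers: the finger opening in mm, from 0 to 85.4, then the shift along the tool's x, y, z in mm, then the turn, a rotation vector about the tool's x, y, z in degrees. In form: [[hand, [tx, ty, tz], [ax, ay, az]], ...]. A call has 1 to 20 rows; each row is the pose to reach, as a shift and turn from the pose commanded when the call began, along the tool's axes at that moment; what a row does not reach only later rows make up. A row lasts 1/12 s, in which the tool goes at most 41.7 mm and 7.16 degrees, less where a joint would pass 70% of its speed; a pose out of reach is approached as far as the arm can. A call with a gripper value outside its range is refused whole. The fingers move at their own pace and stop on an object; the grip force is fixed at half the most. Time passes only in rows, so rows that repeat a pose let the fingers close. It gives the time, the measured TCP pose, the force and the opening at its end, in the units of the state.
- observe(): the state, without advancing time (a new reading comes with each control period).
- capture(name): name is "scene" or "top"; returns the picture (400x640x3 uint8, red, green, blue); there is no depth.
- calibration(name): a dict with "fx", "fy", "cx", "cy" (pixels), "R" (3x3) and "t" (3): a world point X has camera coordinates R X + t. Camera axes: x right, y down, z forward; pixel columns grow to the right and rows downward; lengths in mm; the calibration is good to about 2 mm. A picture is of the moment at which its call begins. calibration takes no time and is no camera call.
- job_done(): hands the job in, once; it reports no verdict.
The state is a dict: "t": time; "joint_pos": joint angles; "joint_vel": joint speeds; "tau": joint torques, N m; "ee_pos": TCP position; "eef_rot": TCP orientation; "ft_force": force on the tool from outside, world axes, zero at the start; "moment": the same for the moment, N m; "grip_width": finger opening in mm.
Only numpy, scipy, OpenCV 4.12 (cv2) and the standard library are available. Lean on these libraries where they do the work, as an engineer would, in place of code of your own. Each camera call takes 0.05 s, during which the arm holds its last target.

## Working session

There is one attempt and no reset: what is moved stays moved. The work goes in short steps, Python scripts to look and compute and a tool call to move; the robot and the scene stay as the last step left them, time stands still between calls to the robot, and variables do not carry over. Pictures are saved under pics/ and viewed, and the job is handed in when it is done.

Besides the shell and the picture viewer there is one more tool, called after "Request:" by a JSON object that holds its "method" and its "body", one argument or row to a line. play_rows: Moves the arm, as the interface text tells. Its arguments: {"type":"object","properties":{"moves":{"type":"array"}},"required":["moves"]}

```bash
mkdir -p pics; ls; python3 - <<'E'
from workcell import observe, capture, calibration
import cv2
s=observe(); print(s)
for n in("scene","top"):
    im=capture(n); cv2.imwrite(f"pics/{n}0.png",im[:,:,::-1]); print(n,calibration(n))
E
```

```text
pics
{'t': 0.0, 'joint_pos': array([ 1.19139776e+00,  4.91594125e-01,  1.55950118e+00, -5.49978767e-06,
        1.09169676e+00, -1.05585134e-01]), 'joint_vel': array([-0.00041026, -0.00176665, -0.00052941,  0.00089093, -0.00066104,
        0.00342399]), 'tau': array([-2.09516052e-04, -6.18450093e+01, -2.61588264e+01, -1.26360233e-04,
        4.06311709e-03, -2.15431146e-05]), 'ee_pos': array([168.95703308, 601.68635942, 404.08832703]), 'eef_rot': array([-1.41634514e-04,  1.36478150e-01,  9.90642900e-01, -5.82745451e-04]), 'ft_force': array([-0.14728029, -0.11750911,  0.1382294 ]), 'moment': array([0.00773405, 0.05720652, 0.02630891]), 'grip_width': 85.30508772672026}
scene {'fx': 401.606779549873, 'fy': 401.606779549873, 'cx': 322.9176743618098, 'cy': 199.86614486664556, 'R': array([[-0.28882191,  0.95736779,  0.00536756],
       [ 0.62281849,  0.19214602, -0.75840427],
       [-0.72710317, -0.21570075, -0.65176235]]), 't': array([  82.30171105, -196.35403738, 1551.9789569 ])}
top {'fx': 495.76255165885664, 'fy': 495.76255165885664, 'cx': 327.4032016491533, 'cy': 197.1594342274103, 'R': array([[ 0.01302353, -0.9998074 ,  0.01468149],
       [-0.99006835, -0.01494938, -0.13978975],
       [ 0.1399823 , -0.01271512, -0.99007236]]), 't': array([  53.02653246,  604.03452816, 1441.0135956 ])}
```

View pics/scene0.png

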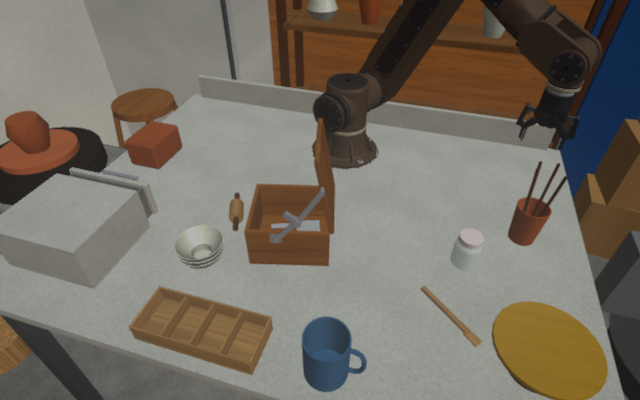

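View pics/top0.png

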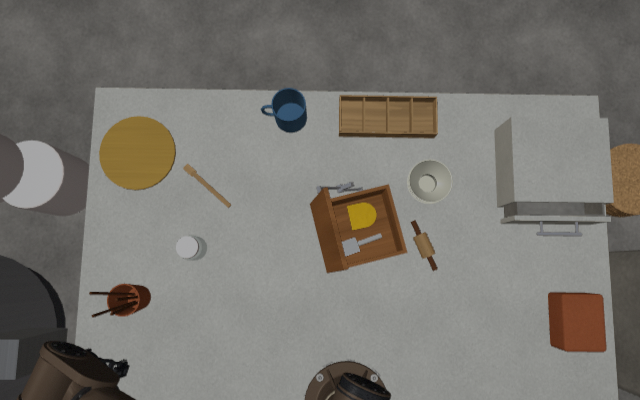

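Top view: the chest is at about (358,228), with its hinge/lid to the left (+y world) and the stay on the far side (+x world) near (340,187). Bowls are at (430,182), roller at (425,245), jar at (188,247). I'll zoom in to get the corners.

```bash
python3 - <<'E'
import cv2
a=cv2.imread("pics/top0.png")[165:285,295:455]; b=cv2.imread("pics/scene0.png")[110:275,165:345]
cv2.imwrite("pics/topc.png",cv2.resize(a,None,fx=5,fy=5,interpolation=cv2.INTER_CUBIC))
cv2.imwrite("pics/scc.png",cv2.resize(b,None,fx=3.6,fy=3.6,interpolation=cv2.INTER_CUBIC))
E
```

```text
(no output)
```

View pics/topc.png

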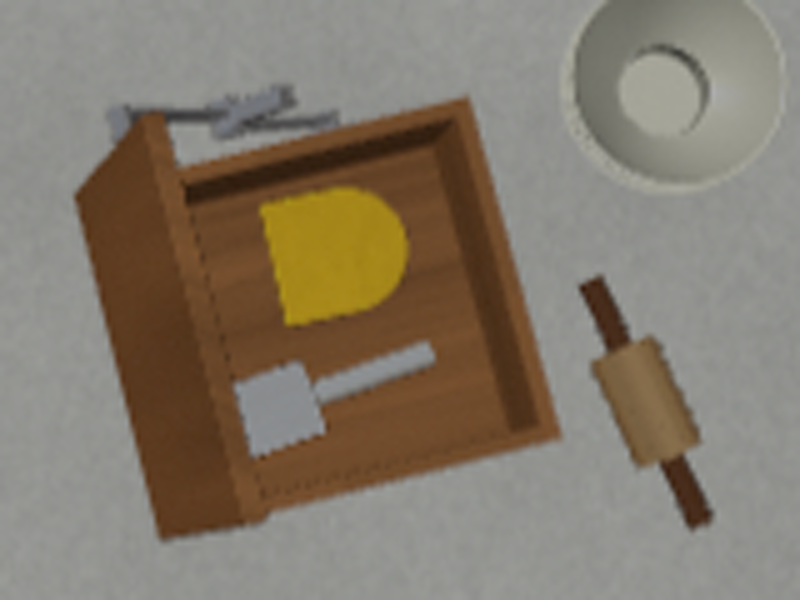

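View pics/scc.png

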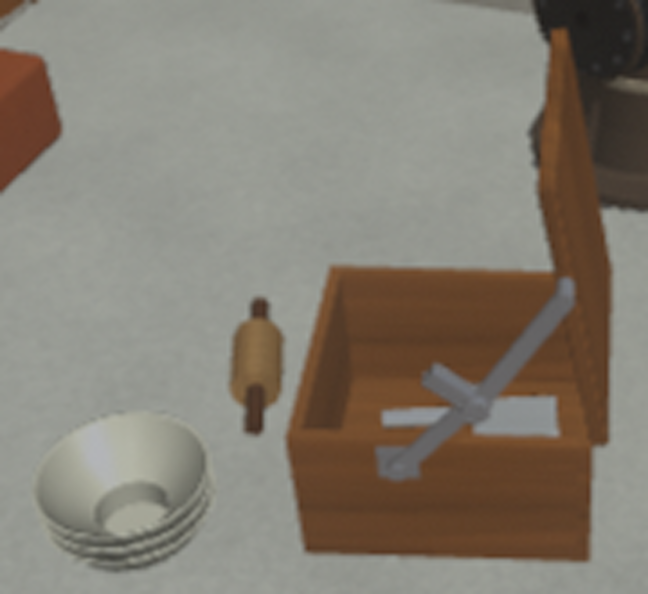

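```bash
cat > h.py <<'E'
import numpy as np
from workcell import calibration
C={n:calibration(n) for n in("scene","top")}
def proj(n,X):
    c=C[n]; p=np.asarray(X)@c["R"].T+c["t"]; return np.stack([c["fx"]*p[...,0]/p[...,2]+c["cx"],c["fy"]*p[...,1]/p[...,2]+c["cy"]],-1)
def ray(n,uv,z):
    c=C[n]; d=c["R"].T@np.array([(uv[0]-c["cx"])/c["fx"],(uv[1]-c["cy"])/c["fy"],1]); o=-c["R"].T@c["t"]
    return o+d*(z-o[2])/d[2]
def tri(uv1,uv2):
    A=[];b=[]
    for n,uv in(("scene",uv1),("top",uv2)):
        c=C[n];o=-c["R"].T@c["t"];d=c["R"].T@np.array([(uv[0]-c["cx"])/c["fx"],(uv[1]-c["cy"])/c["fy"],1]);d/=np.linalg.norm(d)
        P=np.eye(3)-np.outer(d,d);A.append(P);b.append(P@o)
    return np.linalg.lstsq(np.vstack(A),np.hstack(b),rcond=None)[0]
def T(p,X):
    X=np.asarray(X,float);c,s=np.cos(p[2]),np.sin(p[2]);return X@np.array([[c,-s,0],[s,c,0],[0,0,1]]).T+[p[0],p[1],0]
E
python3 - <<'E'
from h import *
from scipy.optimize import least_squares
t=lambda u,v:(295+u/5,165+v/5); s=lambda u,v:(165+u/3.6,110+v/3.6)
obs=[("top",t(470,97),(-110,-100,125)),("top",t(560,437),(-110,100,125)),
("scene",s(290,437),(-110,-100,125)),("scene",s(308,549),(-110,-100,0)),("scene",s(588,557),(110,-100,0)),("scene",s(332,268),(-110,100,125))]
f=lambda p:np.concatenate([proj(n,T(p,X))-uv for n,uv,X in obs])
for a,b in((0,2),(1,5)): print(tri(obs[b][1],obs[a][1]))
r=least_squares(f,[600,-50,1.8],x_scale=[100,100,1]); print(r.x,np.rad2deg(r.x[2])); print(f(r.x).reshape(-1,2).round(1))
np.save("pose.npy",r.x)
for nm,X in dict(tab=(9,-113,196),pivot=(-30,-108,105),hinge=(110,0,125),edge=(72,0,348),le1=(72,-100,348),le2=(72,100,348)).items():
    w=T(r.x,X);print(nm,w.round(),proj("scene",w).round(1),proj("top",w).round(1))
print("bowl",ray("top",(430,182),35),"roller",ray("top",(425,245),20),"jar",ray("top",(188,247),100))
for n in C: print(n,-C[n]["R"].T@C[n]["t"])
E
```

```text
[ 629.66912385 -108.84155752  123.6547822 ]
[ 438.80572419 -159.63750445  121.4589488 ]
[505.26430816 -27.71725393   1.83556946] 105.1703832152404
[[-1.4  0. ]
 [-0.4  0.7]
 [-1.1 -0.1]
 [-0.6  0.5]
 [ 0.7  0.3]
 [-0.8 -1.3]]
tab [612.  11. 196.] [288.7 215.6] [347.2 186.2]
pivot [617. -28. 105.] [275.6 239.6] [359.1 189.7]
hinge [476.  78. 125.] [330.3 207.4] [321.2 237.9]
edge [486.  42. 348.] [316.1 137.6] [337.1 228.3]
le1 [583.  68. 348.] [314.2 161.7] [326.5 187.6]
le2 [390.  16. 348.] [317.7 116.9] [347.9 270. ]
bowl [ 655.27225327 -248.65325874   35.        ] roller [ 465.63702496 -233.86031322   20.        ] jar [447.08486767 453.73840402 100.        ]
scene [1274.51228953  293.69866836  862.16395096]
top [ 395.62847452   80.36893078 1510.36705876]
```

```bash
cat >> h.py <<'E'
from scipy.spatial.transform import Rotation as Ro
P=np.load("pose.npy") if __import__("os").path.exists("pose.npy") else None
def V(v): return T([0,0,P[2]],v)
def ori(a):  # tilt a deg: fingers point down and to chest +x
    a=np.deg2rad(a); z=V([np.sin(a),0,-np.cos(a)]); y=-V([0,1,0]); return np.stack([np.cross(y,z),y,z],1)
def Rq(q): return Ro.from_quat(np.asarray(q)[[1,2,3,0]]).as_matrix()
def rel(p0,R0,p,R): return (R0.T@(p-p0)).round(1),np.rad2deg(Ro.from_matrix(R0.T@R).as_rotvec()).round(2)
E
python3 - <<'E'
from h import *
from workcell import observe
d=np.array([-.766,0,.643]);k=np.array([26,-113,182.])
for nm,X in(("knee",k),("tip",k+37*d),("mid",k+22*d)):
    w=T(P,X);print(nm,proj("scene",w).round(1),proj("top",w).round(1))
print("tri knee",tri((297.5,223.3),(340.6,188.6)),T(P,k))
s=observe();p0,R0=s["ee_pos"],Rq(s["eef_rot"])
print(R0.round(3))
G=T(P,k+30*d);R=ori(30);tc=G-155*R[:,2]
print("G",G,"tcp",tc)
print("up",rel(p0,R0,np.array([300,600,600]),R0))
print("wp",rel(p0,R0,np.array([620,300,600]),ori(0)))
E
```

```text
knee [295.9 219.9] [340.9 188.6]
tip [283.8 212.5] [351.6 184.6]
mid [288.7 215.5] [347.2 186.2]
tri knee [608.4635754   29.1774801  172.07154314] [607.52252393  26.94770108 182.        ]
[[-0.963  0.27  -0.   ]
 [ 0.27   0.963 -0.001]
 [ 0.    -0.001 -1.   ]]
G [613.53616741   4.76851056 201.29      ] tcp [633.81716694 -70.03076121 335.52393759]
up (array([-126.6,   33.6, -195.9]), array([0., 0., 0.]))
wp (array([-515.8, -168.7, -195.7]), array([-5.000e-02,  2.000e-02,  5.914e+01]))
```

Request:
{"method": "play_rows", "body": {
  "moves": [
    [85,[-60,15,-196],[0,0,0]],
    [85,[-60,15,-196],[0,0,0]],
    [85,[-60,15,-196],[0,0,0]],
    [85,[-60,15,-196],[0,0,0]],
    [85,[-127,34,-196],[0,0,0]],
    [60,[-516,-169,-196],[0,0,59.1]],
    [60,[-516,-169,-196],[0,0,59.1]],
    [60,[-516,-169,-196],[0,0,59.1]],
    [60,[-516,-169,-196],[0,0,59.1]],
    [60,[-516,-169,-196],[0,0,59.1]],
    [60,[-516,-169,-196],[0,0,59.1]],
    [60,[-516,-169,-196],[0,0,59.1]],
    [60,[-516,-169,-196],[0,0,59.1]],
    [60,[-516,-169,-196],[0,0,59.1]],
    [60,[-516,-169,-196],[0,0,59.1]],
    [60,[-516,-169,-196],[0,0,59.1]],
    [60,[-516,-169,-196],[0,0,59.1]],
    [60,[-516,-169,-196],[0,0,59.1]],
    [60,[-516,-169,-196],[0,0,59.1]],
    [60,[-516,-169,-196],[0,0,59.1]]
  ]
}}

```text
t: 1.77
ee_pos: [619.3, 300.3, 600.6]
eef_rot: [-0.0, 0.607, 0.795, -0.0]
ft_force: [0.3, 0.1, -0.3]
grip_width: 60.1
```

```bash
python3 - <<'E'
from h import *
from workcell import observe
d=np.array([-.766,0,.643]);k=np.array([26,-113,182.])
s=observe();p0,R0=s["ee_pos"],Rq(s["eef_rot"])
print(s["t"],p0,R0.round(3),s["joint_pos"].round(2),s["grip_width"])
G=T(P,k+30*d);R=ori(30);
for b in(330,255): 
  tc=G-b*R[:,2]; print(tc,rel(p0,R0,tc,R))
E
```

```text
1.7667 [619.31785863 300.32347433 600.60850353] [[-0.263  0.965 -0.   ]
 [ 0.965  0.263  0.   ]
 [ 0.    -0.    -1.   ]] [0.36 0.48 1.06 0.   1.59 0.09] 60.14308705719891
[ 656.71506964 -154.48155193  487.07838325] (array([-448.7,  -83.6,  113.4]), array([-0.04, 29.98,  0.08]))
[ 646.90168277 -118.28835591  422.12647797] (array([-411.2,  -83.5,  178.4]), array([-0.04, 29.98,  0.08]))
```

Request:
{"method": "play_rows", "body": {
  "moves": [
    [60,[-449,-84,0],[0,30,0]],
    [60,[-449,-84,0],[0,30,0]],
    [60,[-449,-84,0],[0,30,0]],
    [60,[-449,-84,0],[0,30,0]],
    [60,[-449,-84,0],[0,30,0]],
    [60,[-449,-84,0],[0,30,0]],
    [60,[-449,-84,0],[0,30,0]],
    [60,[-449,-84,0],[0,30,0]],
    [60,[-449,-84,0],[0,30,0]],
    [60,[-449,-84,0],[0,30,0]],
    [60,[-449,-84,0],[0,30,0]],
    [60,[-449,-84,113],[0,30,0]],
    [60,[-449,-84,113],[0,30,0]],
    [60,[-449,-84,113],[0,30,0]],
    [60,[-411,-84,178],[0,30,0]],
    [60,[-411,-84,178],[0,30,0]],
    [60,[-411,-84,178],[0,30,0]],
    [60,[-411,-84,178],[0,30,0]]
  ]
}}

```text
t: 3.27
ee_pos: [646.9, -117.0, 422.4]
eef_rot: [-0.207, 0.586, 0.768, 0.157]
ft_force: [0.4, 0.4, 1.4]
grip_width: 60.2
```

```bash
python3 - <<'E'
from h import *
from workcell import observe,capture
import cv2
d=np.array([-.766,0,.643]);k=np.array([26,-113,182.])
s=observe();p0,R0=s["ee_pos"],Rq(s["eef_rot"])
print(s["t"],p0,s["joint_pos"].round(2),s["grip_width"],s["ft_force"])
G=T(P,k+30*d);R=ori(30);
tc=G-155*R[:,2]; print(tc,rel(p0,R0,tc,R))
for n in("scene","top"):
    im=capture(n)[:,:,::-1]; cv2.imwrite(f"pics/{n}1.png",im)
E
```

```text
3.2667 [ 646.88173636 -117.03633547  422.43019222] [-0.33  0.56  1.41  0.43  1.49 -0.7 ] 60.18722214704446 [0.41890477 0.44504016 1.3654861 ]
[633.81716694 -70.03076121 335.52393759] (array([-1.3, -0. , 99.7]), array([-0.18, -0.07,  0.13]))
```

View pics/scene1.png

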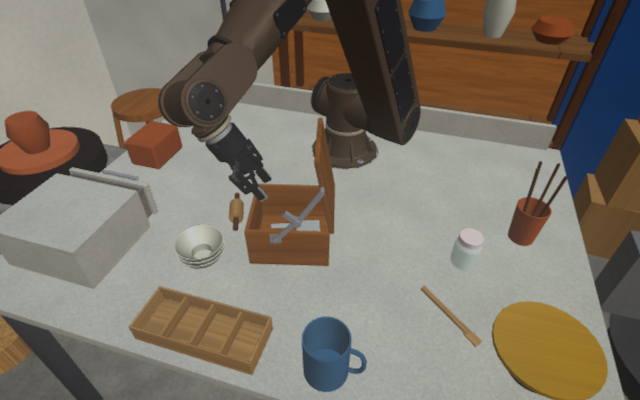

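View pics/top1.png

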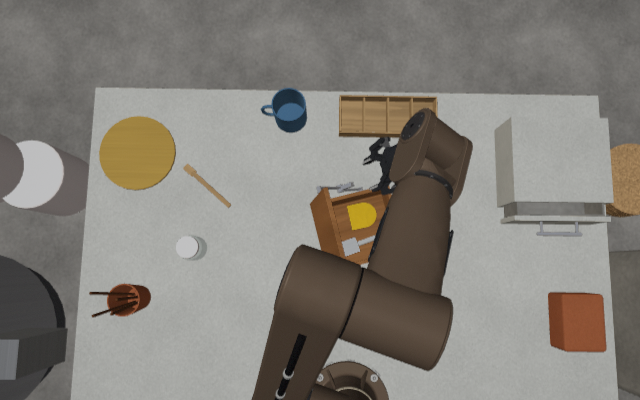

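The gripper hovers up-front of the tab (scene (250,190), top (383,165)), and the arm is clear of the lid. Advancing along the tool axis.

Request:
{"method": "play_rows", "body": {
  "moves": [
    [60,[-1,0,25],[0,0,0]],
    [60,[-1,0,50],[0,0,0]],
    [55,[-1,0,70],[0,0,0]],
    [50,[-1,0,85],[0,0,0]],
    [45,[-1,0,95],[0,0,0]],
    [45,[-1,0,100],[0,0,0]],
    [45,[-1,0,100],[0,0,0]],
    [45,[-1,0,100],[0,0,0]]
  ]
}}

```text
t: 4.03
ee_pos: [634.3, -72.1, 336.7]
eef_rot: [-0.205, 0.587, 0.768, 0.158]
ft_force: [-0.3, -0.6, 0.2]
grip_width: 45.0
```

```bash
python3 - <<'E'
from h import *
from workcell import observe,capture
import cv2
s=observe();print(s["t"],s["ee_pos"],s["grip_width"],s["ft_force"])
a=capture("scene")[:,:,::-1];b=capture("top")[:,:,::-1]
a=cv2.resize(a[130:280,200:360],None,fx=2.5,fy=2.5,interpolation=cv2.INTER_CUBIC);b=cv2.resize(b[120:270,290:450],None,fx=2.5,fy=2.5,interpolation=cv2.INTER_CUBIC)
cv2.imwrite("pics/c2.png",cv2.hconcat([a,b]))
E
```

```text
4.0333 [634.3027833  -72.06672275 336.65310084] 45.00107444176263 [-0.34486312 -0.58473026  0.24795865]
```

View pics/c2.png

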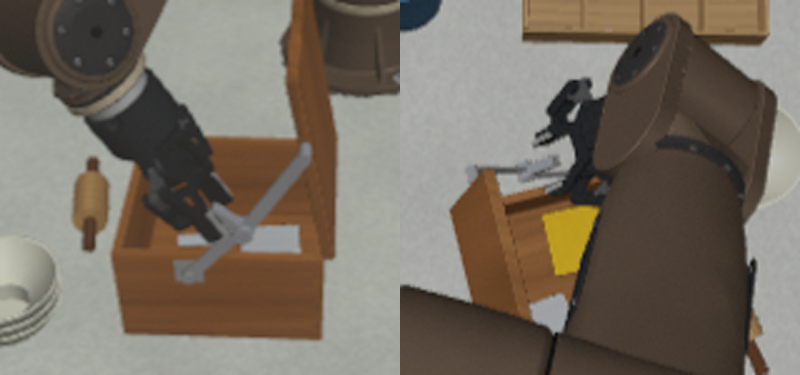

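The fingers straddle the tab (top crop: finger tips at (545,135) and (555,195), with the tab at (540,165) between them). Closing.

Request:
{"method": "play_rows", "body": {
  "moves": [
    [30,[0,0,0],[0,0,0]],
    [20,[0,0,0],[0,0,0]],
    [14,[0,0,0],[0,0,0]],
    [5,[0,0,0],[0,0,0]],
    [5,[0,0,0],[0,0,0]],
    [5,[0,0,0],[0,0,0]],
    [5,[0,0,0],[0,0,0]]
  ]
}}

```text
t: 4.72
ee_pos: [634.8, -71.7, 336.3]
eef_rot: [-0.204, 0.587, 0.767, 0.158]
ft_force: [9.0, 2.3, 0.9]
grip_width: 10.7
```

```bash
python3 - <<'E'
from h import *
from workcell import observe,capture
import cv2
s=observe();print(s["t"],s["ee_pos"],s["grip_width"],s["ft_force"])
p0,R0=s["ee_pos"],Rq(s["eef_rot"])
pv=T(P,(-30,-108,105)); ax=V([0,1,0])
for dlt in(5,10,15,20,25,28,30):
    th=dlt/99
    best=None
    for sg in(1,-1):
        Rr=Ro.from_rotvec(sg*th*ax).as_matrix(); g=p0+155*R0[:,2]; g2=pv+Rr@(g-pv)
        if g2[2]>g[2]-1 and (best is None or g2[2]>best[0]): best=(g2[2],Rr,g2,g)
    Rr,g2,g=best[1:]
    R=Rr@R0; print(dlt,(g2-g).round(1),"rot",*rel(p0,R0,g2-155*R[:,2],R),"fix",rel(p0,R0,p0+g2-g,R0)[0])
E
```

```text
4.7167 [634.83363429 -71.73480758 336.28687867] 10.742528333956212 [9.0369712  2.28086245 0.93368321]
5 [ 1.3 -4.8  1.4] rot [-11.4   0.   -3.5] [-0.    2.89  0.01] fix [-3.6  0.  -3.7]
10 [ 2.6 -9.6  2.6] rot [-22.9  -0.   -6.4] [-0.01  5.79  0.02] fix [-7.3  0.  -7.2]
15 [  3.9 -14.5   3.6] rot [-34.6  -0.   -8.8] [-0.01  8.68  0.03] fix [-11.2   0.  -10.6]
20 [  5.3 -19.4   4.2] rot [-46.4  -0.  -10.5] [-1.000e-02  1.157e+01  4.000e-02] fix [-15.3   0.  -13.7]
25 [  6.6 -24.3   4.7] rot [-58.2  -0.  -11.7] [-0.02 14.47  0.05] fix [-19.5   0.  -16.6]
28 [  7.4 -27.3   4.8] rot [-65.4  -0.  -12.1] [-0.02 16.2   0.06] fix [-22.1   0.  -18.3]
30 [  7.9 -29.3   4.8] rot [-70.1  -0.  -12.3] [-0.02 17.36  0.07] fix [-23.9   0.  -19.3]
```

Request:
{"method": "play_rows", "body": {
  "moves": [
    [5,[-6,0,-2],[0,1.5,0]],
    [5,[-11.5,0,-3.5],[0,2.9,0]],
    [5,[-17,0,-5],[0,4.3,0]],
    [5,[-23,0,-6.5],[0,5.8,0]],
    [5,[-29,0,-7.5],[0,7.2,0]],
    [5,[-34.5,0,-9],[0,8.7,0]],
    [5,[-34.5,0,-9],[0,8.7,0]]
  ]
}}

```text
t: 5.3
ee_pos: [643.9, -105.6, 326.7]
eef_rot: [-0.263, 0.573, 0.749, 0.203]
ft_force: [7.9, 3.4, 3.9]
grip_width: 10.5
```

```bash
python3 - <<'E'
from h import *
from workcell import observe,capture
import cv2
s=observe();print(s["t"],s["ee_pos"],s["grip_width"],s["ft_force"],s["moment"],s["joint_pos"].round(2))
a=capture("scene")[:,:,::-1];b=capture("top")[:,:,::-1]
a=cv2.resize(a[130:280,200:360],None,fx=2.5,fy=2.5,interpolation=cv2.INTER_CUBIC);b=cv2.resize(b[120:270,290:450],None,fx=2.5,fy=2.5,interpolation=cv2.INTER_CUBIC)
cv2.imwrite("pics/c3.png",cv2.hconcat([a,b]))
E
```

```text
5.3 [ 643.94621256 -105.64735332  326.66409054] 10.549186745372722 [7.86285544 3.36885614 3.90105075] [ 0.46726905 -0.8894093  -0.87586419] [-0.33  0.66  1.52  0.56  1.41 -0.81]
```

View pics/c3.png

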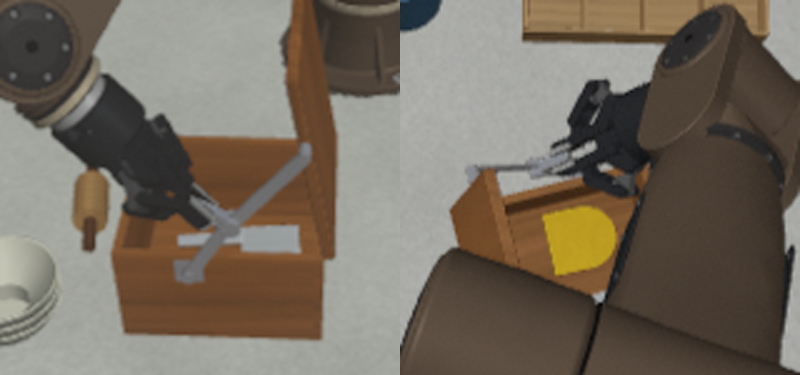

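The knee moved from (245,235) to (230,228) in the scene crop, the stay now bends the other way, and the lid is still up. Continuing a further ~13 mm on the same arc.

Request:
{"method": "play_rows", "body": {
  "moves": [
    [5,[-6,0,-2],[0,1.5,0]],
    [5,[-11.5,0,-3.5],[0,2.9,0]],
    [5,[-17,0,-5],[0,4.3,0]],
    [5,[-23,0,-6.5],[0,5.8,0]],
    [5,[-30,0,-8],[0,7.5,0]],
    [5,[-30,0,-8],[0,7.5,0]],
    [5,[-30,0,-8],[0,7.5,0]]
  ]
}}

```text
t: 5.98
ee_pos: [651.3, -132.7, 314.5]
eef_rot: [-0.311, 0.559, 0.731, 0.24]
ft_force: [7.5, 0.9, 5.0]
grip_width: 10.8
```

```bash
python3 - <<'E'
from h import *
from workcell import observe,capture
import cv2
s=observe();print(s["t"],s["ee_pos"],s["grip_width"],s["ft_force"],s["moment"],s["joint_pos"].round(2))
a=capture("scene")[:,:,::-1];b=capture("top")[:,:,::-1]
a=cv2.resize(a[130:280,200:360],None,fx=2.5,fy=2.5,interpolation=cv2.INTER_CUBIC);b=cv2.resize(b[120:270,290:450],None,fx=2.5,fy=2.5,interpolation=cv2.INTER_CUBIC)
cv2.imwrite("pics/c4.png",cv2.hconcat([a,b]))
E
```

```text
5.9833 [ 651.25581061 -132.68916031  314.48879707] 10.75398279993948 [7.45168525 0.90161327 4.96463311] [ 0.35504108 -0.68778531 -1.06272624] [-0.37  0.7   1.48  0.62  1.52 -0.86]
```

View pics/c4.png

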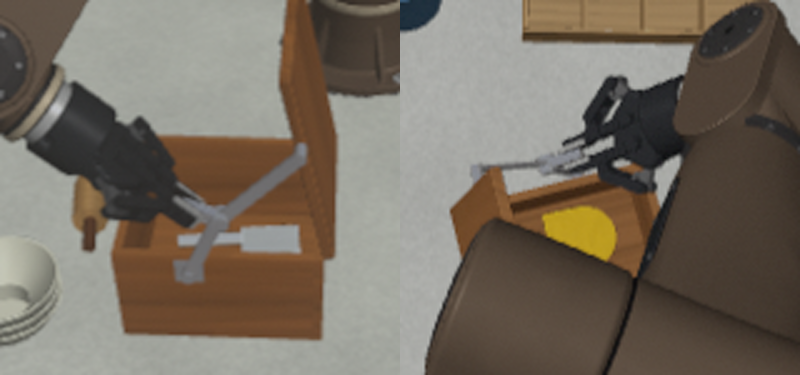

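The stay is clearly folded up past centre (knee at (215,215) in the scene crop) with the lid still up. Releasing, and backing off along the tool axis.

Request:
{"method": "play_rows", "body": {
  "moves": [
    [20,[0,0,0],[0,0,0]],
    [40,[0,0,0],[0,0,0]],
    [45,[0,0,0],[0,0,0]],
    [45,[0,0,0],[0,0,0]],
    [45,[0,0,-15],[0,0,0]],
    [45,[0,0,-40],[0,0,0]],
    [45,[0,0,-75],[0,0,0]],
    [45,[0,0,-110],[0,0,0]],
    [45,[0,0,-110],[0,0,0]],
    [45,[0,0,-110],[0,0,0]]
  ]
}}

```text
t: 6.92
ee_pos: [671.1, -209.9, 390.4]
eef_rot: [-0.311, 0.559, 0.731, 0.239]
ft_force: [-0.4, -0.0, -0.7]
grip_width: 44.9
```

```bash
python3 - <<'E'
from h import *
from workcell import observe,capture
import cv2
s=observe();print(s["t"],s["ee_pos"],s["grip_width"],s["ft_force"],s["joint_pos"].round(2))
a=capture("scene")[:,:,::-1];b=capture("top")[:,:,::-1]
a=cv2.resize(a[130:280,200:360],None,fx=2.5,fy=2.5,interpolation=cv2.INTER_CUBIC);b=cv2.resize(b[120:270,290:450],None,fx=2.5,fy=2.5,interpolation=cv2.INTER_CUBIC)
cv2.imwrite("pics/c5.png",cv2.hconcat([a,b]))
p0,R0=s["ee_pos"],Rq(s["eef_rot"])
def tcp(corner,a): # tip -x corner in chest
    R=ori(a); c=T(P,corner); return c-173*R[:,2]-(-11 if (R[:,0]@V([1,0,0]))<0 else 11)*0,R
for nm,p,a in(("hi",(640,-150,640),0),):
    print(nm,rel(p0,R0,np.array(p),ori(a)))
# lid push targets, vertical tool, tip centre 11 mm +x of corner
R=ori(0);print("xtool.ex",R[:,0]@V([1,0,0]))
ph=1.38;r=195
for y in(0,):
    c=np.array([110-r*np.cos(ph)+12*np.sin(ph)+11,y,125+r*np.sin(ph)+12*np.cos(ph)])
    print(T(P,c)+[0,0,173], T(P,c+[40,0,0])+[0,0,173], T(P,(-74,y,137+173)))
E
```

```text
6.9167 [ 671.09860091 -209.91757153  390.38414786] 44.85457197211469 [-0.42509615 -0.01244036 -0.7423069 ] [-0.46  0.69  1.29  0.58  1.73 -0.8 ]
hi (array([ 225.7,  -14. , -125.4]), array([ 9.000e-02, -4.613e+01, -1.000e-02]))
xtool.ex 1.0
[480.19377911  64.7464983  491.7371284 ] [469.72616645 103.35257405 491.7371284 ] [524.62939158 -99.13849408 310.        ]
```

View pics/c5.png

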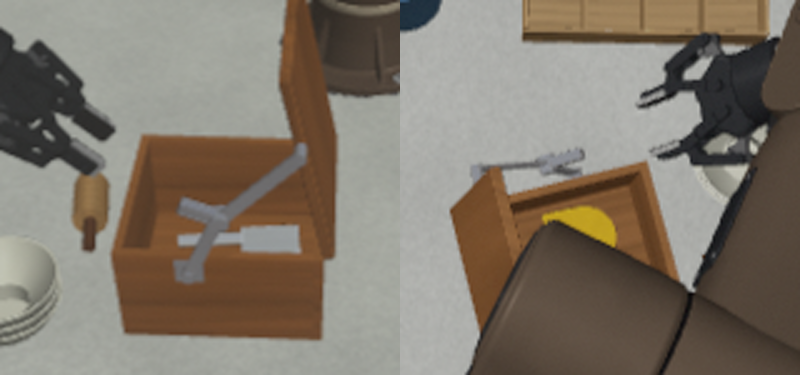

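The stay remains folded past centre at (215,215) and the lid is still up. Now I'll go high around to the outside (+x) face of the lid.

```bash
python3 - <<'E'
from h import *
from workcell import observe
s=observe();p0,R0=s["ee_pos"],Rq(s["eef_rot"])
for p in((640,-150,640),(600,170,640),(452,170,600)): print(p,rel(p0,R0,np.array(p,float),ori(0)))
E
```

```text
(640, -150, 640) (array([ 226.2,  -14.9, -127.1]), array([-9.000e-02, -4.627e+01,  2.000e-02]))
(600, 170, 640) (array([446.9,  30.5, 103.5]), array([-9.000e-02, -4.627e+01,  2.000e-02]))
(452, 170, 600) (array([ 444.8, -112.2,  159.4]), array([-9.000e-02, -4.627e+01,  2.000e-02]))
```

Request:
{"method": "play_rows", "body": {
  "moves": [
    [10,[226,-15,-127],[0,-46.3,0]],
    [0,[226,-15,-127],[0,-46.3,0]],
    [0,[226,-15,-127],[0,-46.3,0]],
    [0,[226,-15,-127],[0,-46.3,0]],
    [0,[226,-15,-127],[0,-46.3,0]],
    [0,[226,-15,-127],[0,-46.3,0]],
    [0,[226,-15,-127],[0,-46.3,0]],
    [0,[447,30,103],[0,-46.3,0]],
    [0,[447,30,103],[0,-46.3,0]],
    [0,[447,30,103],[0,-46.3,0]],
    [0,[447,30,103],[0,-46.3,0]],
    [0,[447,30,103],[0,-46.3,0]],
    [0,[447,30,103],[0,-46.3,0]],
    [0,[447,30,103],[0,-46.3,0]],
    [0,[447,30,103],[0,-46.3,0]],
    [0,[445,-112,159],[0,-46.3,0]],
    [0,[445,-112,159],[0,-46.3,0]],
    [0,[445,-112,159],[0,-46.3,0]],
    [0,[445,-112,159],[0,-46.3,0]],
    [0,[445,-112,159],[0,-46.3,0]]
  ]
}}

```text
t: 8.68
ee_pos: [447.4, 170.4, 599.5]
eef_rot: [-0.001, 0.606, 0.795, -0.002]
ft_force: [0.5, 1.6, -0.2]
grip_width: 0.1
```

```bash
python3 - <<'E'
from h import *
from workcell import observe,capture
import cv2
s=observe();print(s["t"],s["ee_pos"],s["grip_width"],s["ft_force"],s["joint_pos"].round(2))
cv2.imwrite("pics/s6.png",capture("scene")[:,:,::-1])
p0,R0=s["ee_pos"],Rq(s["eef_rot"])
for p in((460,140,492),(470,103,492)): print(p,rel(p0,R0,np.array(p,float),ori(0)))
E
```

```text
8.6833 [447.44028919 170.37847344 599.52431631] 0.123366962564128 [ 0.52166643  1.56846362 -0.24185293] [ 0.23  0.12  1.58 -0.    1.44 -0.04]
(460, 140, 492) (array([-32.5,   4.4, 107.5]), array([-0.18,  0.07,  0.22]))
(470, 103, 492) (array([-70.8,   4.2, 107.6]), array([-0.18,  0.07,  0.22]))
```

View pics/s6.png

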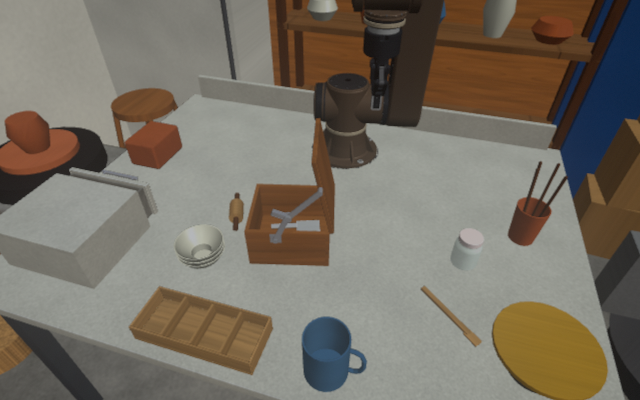

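The closed gripper, at scene (378,95), is behind the lid on its outer side, and everything is undisturbed. Descending and coming up close to the outer face.

Request:
{"method": "play_rows", "body": {
  "moves": [
    [0,[-5,4,35],[0,0,0]],
    [0,[-15,4,70],[0,0,0]],
    [0,[-30,4,107],[0,0,0]],
    [0,[-45,4,107],[0,0,0]],
    [0,[-60,4,107],[0,0,0]],
    [0,[-71,4,107],[0,0,0]],
    [0,[-71,4,107],[0,0,0]],
    [0,[-71,4,107],[0,0,0]]
  ]
}}

```text
t: 9.4
ee_pos: [475.1, 101.9, 493.8]
eef_rot: [0.001, 0.608, 0.794, -0.0]
ft_force: [-0.3, -0.3, 0.8]
grip_width: -0.1
```

```bash
cat > plan.py <<'E'
from h import *
from workcell import observe,capture
import cv2,sys
s=observe();print(s["t"],s["ee_pos"].round(1),s["ft_force"].round(1),s["joint_pos"].round(2))
p0,R0=s["ee_pos"],Rq(s["eef_rot"])
v=V([1,0,0]);w=p0-np.r_[P[:2],0];print("tip chest x,y,z",w@v,w@V([0,1,0]),p0[2]-173)
r=195
for ph in map(float,sys.argv[1:]):
    c=np.array([110-r*np.cos(ph)+12*np.sin(ph)+11,0,125+r*np.sin(ph)+12*np.cos(ph)+173])
    print(ph,rel(p0,R0,T(P,c),ori(0)))
E
python3 plan.py 1.45 1.4 1.35 1.3 1.2 1.1 1.0 .9 .8
```

```text
9.4 [475.1 101.9 493.8] [-0.3 -0.3  0.8] [ 0.08  0.2   1.76 -0.    1.18 -0.19]
tip chest x,y,z 133.03209461279383 -4.855677072906408 320.8404436177792
1.45 (array([-23.6,  -4.9,   0.9]), array([-0.01,  0.08, -0.  ]))
1.4 (array([-33.3,  -4.9,   1.7]), array([-0.01,  0.08, -0.  ]))
1.35 (array([-43. ,  -4.9,   3. ]), array([-0.01,  0.08, -0.  ]))
1.3 (array([-52.6,  -4.9,   4.8]), array([-0.01,  0.08, -0.  ]))
1.2 (array([-71.5,  -4.8,   9.8]), array([-0.01,  0.08, -0.  ]))
1.1 (array([-89.8,  -4.8,  16.7]), array([-0.01,  0.08, -0.  ]))
1.0 (array([-107.3,   -4.8,   25.4]), array([-0.01,  0.08, -0.  ]))
0.9 (array([-123.8,   -4.8,   35.8]), array([-0.01,  0.08, -0.  ]))
0.8 (array([-139.2,   -4.8,   47.8]), array([-0.01,  0.08, -0.  ]))
```

Request:
{"method": "play_rows", "body": {
  "moves": [
    [0,[-10,0,0],[0,0,0]],
    [0,[-18,0,0],[0,0,0]],
    [0,[-23,0,1],[0,0,0]],
    [0,[-28,0,1],[0,0,0]],
    [0,[-33,0,2],[0,0,0]],
    [0,[-38,0,2.5],[0,0,0]],
    [0,[-43,0,3],[0,0,0]],
    [0,[-48,0,4],[0,0,0]],
    [0,[-53,0,5],[0,0,0]],
    [0,[-59,0,6.5],[0,0,0]],
    [0,[-65,0,8],[0,0,0]],
    [0,[-71.5,0,10],[0,0,0]]
  ]
}}

```text
t: 10.4
ee_pos: [493.6, 32.4, 484.1]
eef_rot: [0.001, 0.607, 0.795, -0.001]
ft_force: [-1.9, 1.5, 2.9]
grip_width: -0.1
```

```bash
python3 plan.py 1.1 1.0 .9 .8 .7 .6 .5; python3 - <<'E'
from workcell import capture
import cv2
a=capture("scene")[:,:,::-1];cv2.imwrite("pics/c7.png",cv2.resize(a[30:280,180:440],None,fx=2.3,fy=2.3,interpolation=cv2.INTER_CUBIC))
E
```

```text
10.4 [493.6  32.4 484.1] [-1.9  1.5  2.9] [-0.07  0.22  1.76 -0.    1.16 -0.33]
tip chest x,y,z 61.07214035411538 -4.4948535417127315 311.07305736739846
1.1 (array([-17.8,  -4.5,   6.9]), array([-0.  ,  0.1 ,  0.05]))
1.0 (array([-35.3,  -4.5,  15.6]), array([-0.  ,  0.1 ,  0.05]))
0.9 (array([-51.8,  -4.5,  26. ]), array([-0.  ,  0.1 ,  0.05]))
0.8 (array([-67.3,  -4.6,  37.9]), array([-0.  ,  0.1 ,  0.05]))
0.7 (array([-81.4,  -4.6,  51.4]), array([-0.  ,  0.1 ,  0.05]))
0.6 (array([-94.1,  -4.6,  66.2]), array([-0.  ,  0.1 ,  0.05]))
0.5 (array([-105.3,   -4.6,   82.2]), array([-0.  ,  0.1 ,  0.05]))
```

View pics/c7.png

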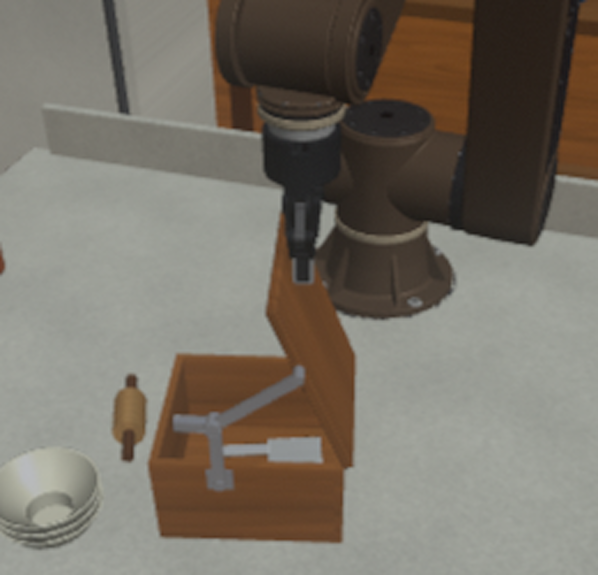

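The fingertips bear on the lid's outer face at (303,275), the lid has started closing, and the stay is folding freely. Contact force is about 4 N. Continuing along the arc.

Request:
{"method": "play_rows", "body": {
  "moves": [
    [0,[-6,0,2],[0,0,0]],
    [0,[-12,0,4.5],[0,0,0]],
    [0,[-18,0,7],[0,0,0]],
    [0,[-24,0,10],[0,0,0]],
    [0,[-30,0,13],[0,0,0]],
    [0,[-35,0,15.5],[0,0,0]],
    [0,[-40.5,0,19],[0,0,0]],
    [0,[-46,0,22.5],[0,0,0]],
    [0,[-52,0,26],[0,0,0]],
    [0,[-57,0,30],[0,0,0]],
    [0,[-62,0,34],[0,0,0]],
    [0,[-67,0,38],[0,0,0]],
    [0,[-72,0,42.5],[0,0,0]],
    [0,[-77,0,47],[0,0,0]],
    [0,[-81.5,0,51.5],[0,0,0]],
    [0,[-86,0,56.5],[0,0,0]],
    [0,[-90,0,61.5],[0,0,0]],
    [0,[-94,0,66],[0,0,0]],
    [0,[-98,0,71.5],[0,0,0]],
    [0,[-102,0,77],[0,0,0]]
  ]
}}

```text
t: 12.12
ee_pos: [520.4, -65.9, 406.7]
eef_rot: [0.001, 0.607, 0.794, -0.001]
ft_force: [-0.3, 0.3, 1.7]
grip_width: 0.2
```

```bash
python3 plan.py .5 .4 .3 .2 .1 .05 0 -.03; python3 - <<'E'
from workcell import capture
import cv2
a=capture("scene")[:,:,::-1];cv2.imwrite("pics/c8.png",cv2.resize(a[30:280,180:440],None,fx=2.3,fy=2.3,interpolation=cv2.INTER_CUBIC))
E
```

```text
12.1167 [520.4 -65.9 406.7] [-0.3  0.3  1.7] [-0.25  0.35  1.8  -0.    0.99 -0.52]
tip chest x,y,z -40.86458832667437 -4.648597846942421 233.74633484851853
0.5 (array([-3.5, -4.7,  4.7]), array([-0.  ,  0.1 ,  0.05]))
0.4 (array([-13. ,  -4.7,  21.8]), array([-0.  ,  0.1 ,  0.05]))
0.3 (array([-20.8,  -4.7,  39.7]), array([-0.  ,  0.1 ,  0.05]))
0.2 (array([-26.8,  -4.7,  58.3]), array([-0.  ,  0.1 ,  0.05]))
0.1 (array([-30.8,  -4.7,  77.4]), array([-0.  ,  0.1 ,  0.05]))
0.05 (array([-32.1,  -4.7,  87.1]), array([-0.  ,  0.1 ,  0.05]))
0.0 (array([-33. ,  -4.7,  96.8]), array([-0.  ,  0.1 ,  0.05]))
-0.03 (array([-33.2,  -4.7, 102.7]), array([-0.  ,  0.1 ,  0.05]))
```

View pics/c8.png

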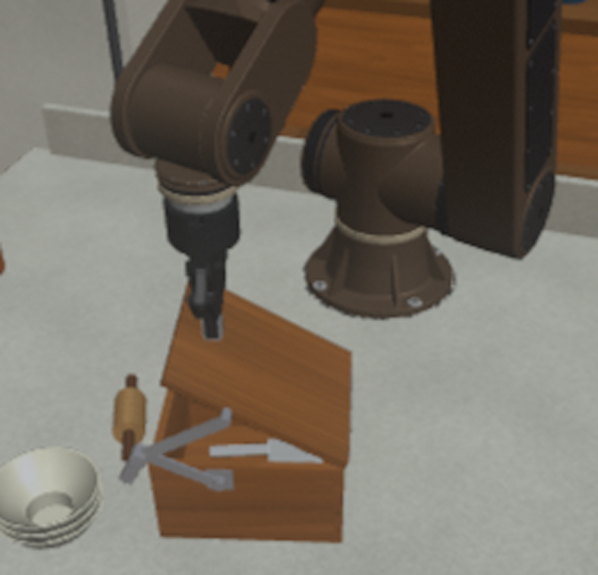

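Lid about two-thirds closed, with the tip on its top at (212,330). The stay is folding forward and is clear of the bowls. Continuing more slowly toward the rim.

Request:
{"method": "play_rows", "body": {
  "moves": [
    [0,[-4,0,5],[0,0,0]],
    [0,[-7,0,10.5],[0,0,0]],
    [0,[-10,0,16],[0,0,0]],
    [0,[-13,0,22],[0,0,0]],
    [0,[-16,0,28],[0,0,0]],
    [0,[-18.5,0,34],[0,0,0]],
    [0,[-21,0,40],[0,0,0]],
    [0,[-23,0,46],[0,0,0]],
    [0,[-25,0,52],[0,0,0]],
    [0,[-27,0,58],[0,0,0]],
    [0,[-28,0,63],[0,0,0]],
    [0,[-29,0,68],[0,0,0]],
    [0,[-30,0,73],[0,0,0]],
    [0,[-31,0,77],[0,0,0]],
    [0,[-31.5,0,80.5],[0,0,0]],
    [0,[-32,0,84],[0,0,0]],
    [0,[-32.5,0,87],[0,0,0]],
    [0,[-32.5,0,90],[0,0,0]],
    [0,[-32.5,0,92],[0,0,0]],
    [0,[-33,0,94],[0,0,0]]
  ]
}}

```text
t: 13.83
ee_pos: [529.1, -97.5, 313.2]
eef_rot: [0.001, 0.607, 0.794, -0.0]
ft_force: [-0.1, 0.3, -0.3]
grip_width: 0.3
```

```bash
python3 plan.py 0 -.02; python3 - <<'E'
from workcell import capture
import cv2
a=capture("scene")[:,:,::-1];cv2.imwrite("pics/c9.png",cv2.resize(a[100:280,180:400],None,fx=3.2,fy=3.2,interpolation=cv2.INTER_CUBIC))
E
```

```text
13.8333 [529.1 -97.5 313.2] [-0.1  0.3 -0.3] [-0.3   0.48  1.87 -0.    0.79 -0.57]
tip chest x,y,z -73.61034030800187 -4.688185987084225 140.16812603095076
0.0 (array([-0.4, -4.7,  3.2]), array([0.  , 0.09, 0.05]))
-0.02 (array([-0.6, -4.7,  7.1]), array([0.  , 0.09, 0.05]))
```

View pics/c9.png

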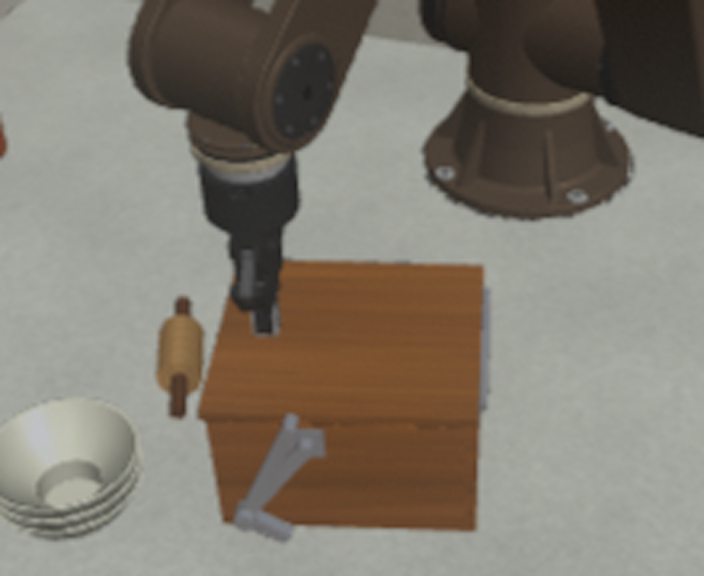

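The lid is near the rim (tip at 140 mm). Pressing on in small steps until the force rises.

Request:
{"method": "play_rows", "body": {
  "moves": [
    [0,[0,0,1],[0,0,0]],
    [0,[0,0,2],[0,0,0]],
    [0,[0,0,3],[0,0,0]],
    [0,[0,0,3],[0,0,0]]
  ]
}}

```text
t: 14.22
ee_pos: [529.1, -97.6, 310.5]
eef_rot: [0.001, 0.607, 0.794, -0.0]
ft_force: [0.9, -0.3, 0.7]
grip_width: 0.1
```

Request:
{"method": "play_rows", "body": {
  "moves": [
    [0,[0,0,1],[0,0,0]],
    [0,[0,0,1.5],[0,0,0]],
    [0,[0,0,1.5],[0,0,0]]
  ]
}}

```text
t: 14.47
ee_pos: [529.0, -97.5, 310.3]
eef_rot: [0.001, 0.607, 0.795, -0.0]
ft_force: [-4.8, 2.0, 17.6]
grip_width: -0.0
```

Force jumped to 17.6 N at tip z = 137.3 mm, so the lid is on its stop. Backing off and checking.

Request:
{"method": "play_rows", "body": {
  "moves": [
    [0,[0,0,-3],[0,0,0]],
    [0,[0,0,-15],[0,0,0]],
    [0,[0,0,-45],[0,0,0]],
    [0,[0,0,-85],[0,0,0]],
    [0,[0,0,-125],[0,0,0]],
    [0,[0,0,-165],[0,0,0]],
    [0,[80,-30,-200],[0,0,0]],
    [0,[80,-30,-200],[0,0,0]],
    [0,[160,-60,-200],[0,0,0]],
    [0,[160,-60,-200],[0,0,0]],
    [0,[240,-60,-200],[0,0,0]],
    [0,[240,-60,-200],[0,0,0]],
    [0,[240,-60,-200],[0,0,0]],
    [0,[240,-60,-200],[0,0,0]]
  ]
}}

```text
t: 15.63
ee_pos: [407.1, 120.4, 508.7]
eef_rot: [0.001, 0.606, 0.796, -0.0]
ft_force: [0.8, 0.5, 0.0]
grip_width: -0.1
```

```bash
python3 - <<'E'
from h import *
from workcell import capture,observe
import cv2
s=observe();print(s["t"],s["ee_pos"],s["ft_force"])
a=capture("scene")[:,:,::-1];b=capture("top")[:,:,::-1]
cv2.imwrite("pics/s10.png",a);cv2.imwrite("pics/t10.png",b)
cv2.imwrite("pics/c10.png",cv2.resize(a[140:280,165:365],None,fx=4,fy=4,interpolation=cv2.INTER_CUBIC))
for c in((-116,-100),(-116,100),(110,-100)):
    for z in(137,125): print(c,z,"scene",proj("scene",T(P,c+(z,))).round(1),"crop",((proj("scene",T(P,c+(z,)))-[165,140])*4).round(),"top",proj("top",T(P,c+(z,))).round(1))
E
```

```text
15.6333 [407.14323651 120.35849941 508.70623475] [0.84807802 0.51363461 0.04009896]
(-116, -100) 137 scene [241.5 227.9] crop [306. 351.] top [390.2 183.2]
(-116, -100) 125 scene [242.1 231.2] crop [309. 365.] top [389.6 183.9]
(-116, 100) 137 scene [253.9 179.9] crop [356. 160.] top [409.5 252.4]
(-116, 100) 125 scene [254.4 183.1] crop [357. 172.] top [408.7 252.6]
(110, -100) 137 scene [329.9 230. ] crop [659. 360.] top [312.3 202.9]
(110, -100) 125 scene [329.8 233.3] crop [659. 373.] top [312.4 203.4]
```

View pics/c10.png

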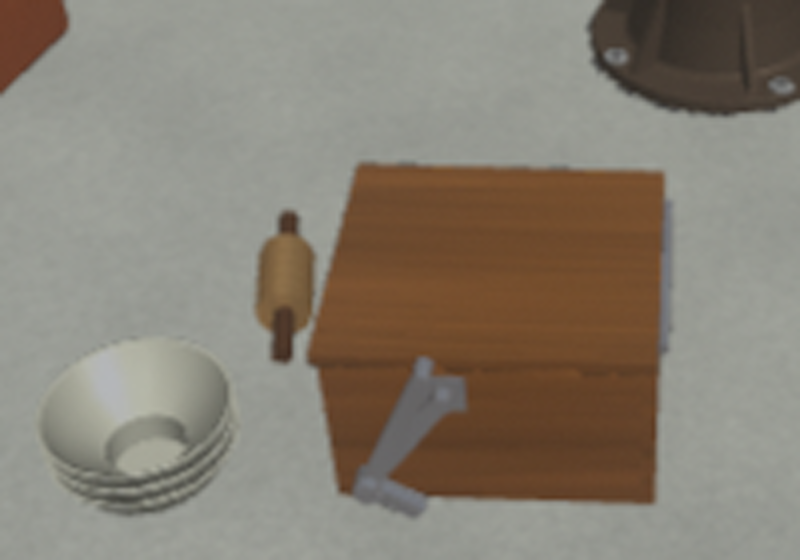

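View pics/t10.png

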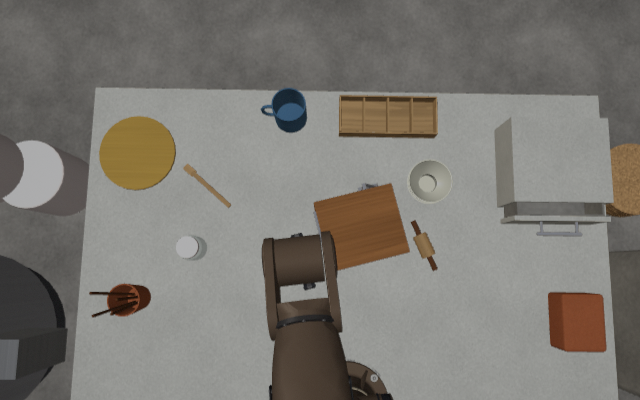

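The lid's front corner sits at scene-crop (308,362); I predicted (306–309, 351–365) for a fully shut lid. The bowls, roller and jar are at their original pixels, and the gripper is clear. Handing in.

```bash
python3 -c "
from workcell import job_done
print(job_done())"
```

```text
the job is handed in; nothing more can be done
None
```

The chest is shut and the job was handed in at about 15.7 s, with the robot touching nothing.

- **Stay:** I pinched the thumb tab and swung it about 28 mm along its arc past centre. The lid was still up when I released it, and the pictures showed the stay staying folded.
- **Lid:** I went round to the outer face with the fingers closed and pushed the lid down slowly. The force read 4 N or less at each check on the way down. At the rim it rose to 17.6 N with the fingertips at 137.3 mm, against the expected 137 mm for a shut lid, and I then backed away.
- **Last checks:** In the pictures the lid's front corner lies where a fully shut lid should be, to within about a pixel. The bowls, roller and jar look unmoved.
- **One oddity:** Just before the end the contact force was near zero with the tips about 3 mm above the shut height. The lid may have run slightly ahead of the fingers over those last millimetres. I did not measure its speed there, so a gentle finish is inferred from the slow approach.

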